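Let an orange out of the pedal-lid feeder into the bowl

TASK

Slide the steel bowl along the worktop, without lifting it, until it stands centred up against the front of the wooden orange feeder, under its outlet. Then press the feeder's pedal all the way down, gently against its stop, hold it down a moment so the lid stands fully up and the orange rolls out into the bowl, and ease the pedal slowly back up so the lid closes without slamming. Work the lid only by the pedal, never touch it, and leave the other kitchen things where they are.

Things in the scene. Friction and masses are not known exactly. Their poses are not given: they have to be found in the camera images.
- feeder: Orange feeder, fixed: light wooden chute box 110 wide (y), 210 deep, 229 high, bars for a roof. Origin at worktop level in the middle of the foot of its front face; x points into the feeder, away from the outlet side; z up. Front: plain block up to 74, then a 12 lip at 78-88; the mouth above is shut by the lid. More than 40 N of robot force on the feeder or pedal is too rough.
- pedal_foot (a point): Point on the worktop straight below the pedal pad's centre (pedal up): 10 in front of the feeder's face and 138 to its -y side; axes as the feeder's. The pad is flat black rubber, 66 (x) by 56 (y), at the front end of a steel lever. It sits on an adjustable stem: its top at rest is anywhere from 64 to 92 above the worktop, differs each time and is not measured: find it by touch.
- pedal_lever (a point): Point on the pedal lever's line, 46 high, 50 behind the pad's centre; the lever's pivot (about the feeder's y) is 100 further back. The pad goes down 37 (and 0 to 7 to -x) to a firm stop. Spring: about 4 N at first, less while the orange leans on the lid, 10 to 13 N just above the stop, then steeply more. Let go, it snaps up and the lid slams (over 2.5 rad/s, pad rising over 70 mm/s).
- lid (a joint): Angle of the stainless lid about the level hinge at its top edge (rad): 0 closed (hanging upright), grows as it swings out to the feeder's -x side and up; 1.35 with the pedal on its stop. It moves 5.4 times the pedal's angle.
- lid_panel: The lid's stainless panel, 100 wide, 112 high, 4 thick, small lip along its lower edge. Origin on the hinge axis, 208 above the worktop and 16 in front of the feeder's face; closed, the panel hangs along its -z, lower edge 94 above the worktop, reaching 30 in front of the face. The robot must not touch it.
- bowl: Open stainless steel bowl, loose, 0.3 to 0.6 kg: 170 across the rim, 70 high, 116 across its foot, wall 4, inner floor 5 above the worktop. Origin at the centre of its underside, z up. It starts beside the feeder's outlet, on the +y side. Too wide to grasp across: push it from outside or hook its wall from inside.
- bowl_spot (a point): The point on the worktop where the bowl's centre belongs: 88 in front of the feeder's front face, on the centre line of the outlet (3 mm gap between the bowl's rim and the face). Axes as the feeder's.
- orange: An orange, a 70 ball of about 0.14 to 0.23 kg waiting in the feeder's chute right behind the lid; it leans on the lid and rolls out by itself as the lid rises. When it drops clear (lid about half up) the pedal's resistance jumps from 0-4 N to about 9 N with a brief kick: that is not yet the stop. Origin at its centre.
- juicer: Bystander: yellow plastic citrus juicer, 126 across, 96 high, small tab to its -x; origin at the centre of its underside.
- sugar_bowl: Bystander: lidded white ceramic sugar bowl, 96 across, 111 high; origin at the centre of its underside.
- jar: Bystander: glass jar with steel cap, 72 across, 110 high; origin at the centre of its underside.
- reamer: Bystander: wooden citrus reamer lying down, 160 long along its x, 44 thick at the head (+x end); origin under its middle.
- sieve: Bystander: stainless steel sieve, 140 across, 50 high, wire handle 100 long to its -x at 47 high; origin at the centre of its underside.
- mug: Bystander: blue ceramic mug, 80 across, 90 high, handle to its +y; origin at the centre of its underside.
There are look-alikes about, which are no part of the job. There is more than one size of the orange; the job needs the smallest.

How it is judged:
On the way, in this order (a step that is already met when the one before it is completed fails the run):
1. the bowl stands under the outlet, up against the feeder, with the lid still shut (horizontal distance between bowl and bowl_spot below 0.02 m and value of joint lid below 0.1 rad), for 0.2 s.
2. the pedal is held down and the lid stands fully up (value of joint lid above 1.22 rad), for 0.4 s.
3. the lid is shut again with the orange in the bowl (value of joint lid below 0.08 rad and horizontal distance between orange and bowl below 0.06 m and height (world z) of orange below 0.065 m), for 0.2 s.
At the end, for the whole second after the job is handed in: The lid is shut (under 0.08 rad), the orange lies in the bowl (its centre within 60 mm of the bowl's axis and under 65 mm high), and the bowl stands upright and still on the worktop within 40 mm of its spot at the feeder's front (all of step 3 and horizontal distance between bowl and bowl_spot below 0.04 m and angle between bowl's own z axis and vertical below 0.1 rad and linear speed of bowl below 0.02 m/s); the robot touches nothing.
It fails at once if the lid slams (closes faster than 2.5 rad/s) (velocity of joint lid below -2.5 rad/s).
It fails at once if the feeder or its pedal is pressed with more than 40 N (contact force between any of the fingers, the arm and feeder above 40 N).
It fails at once if the robot touches the lid (contact force between any of the fingers, the arm and lid_panel above 0.5 N).
It fails at once if the bowl is lifted off the worktop or tipped (height (world z) of bowl above 0.02 m or angle between bowl's own z axis and vertical above 0.3 rad).
It fails at once if a bystander is moved more than 30 mm (distance of any of juicer, sugar_bowl, jar, reamer, sieve, mug from where it was at the start of the episode above 0.03 m).
It also fails if it takes over 67 s, if anything falls off the work surface, if the arm or the gripper's body presses on something with over 40 N, if the wrist force passes 120 N, or if a joint passes its speed limit or range.

ROBOT

A 7-joint arm with a two-finger parallel gripper is mounted at the origin on the work surface. World frame = base frame: x ahead of the robot, y to its left, z up, the work surface at z = 0. Lengths are in m, angles in rad, forces in N, time in s.
With the tool pointing down it reaches from about 0.35 to 0.9 m from the base axis. Payload 8.1 kg.
Tool frame: the origin (TCP) lies at the centre of the arm's flange, where the gripper is bolted on; the fingertips stand 178 mm ahead of it and the grasp point (between the pads) lies 159 mm ahead of it; z points along the fingers, y is the direction in which the jaws open and shut (so a half turn about z gives the same grasp; the last joint's range is limited). The gripper opens to 92 mm and grips with 3 to 60 N. Pads are 19 mm wide; open, the fingers measure 130 mm over their backs; the gripper's body (75 mm by 190 mm) begins 47 mm behind the grasp point.
Start: joints at [1.216, 0.434, 0.025, 1.573, -0.012, 1.134, -0.075], TCP at [0.156, -0.605, 0.405] pointing down, gripper open.
Joint ranges: [-2.62, 2.62], [-0.44, 2.09], [-1.27, 1.32], [0.08, 2.57], [-1.32, 4.46], [0.12, 2], [-2.74, 2.74]. Speed limits (rad/s): [2.22, 2.22, 3.01, 3.01, 3.14, 3.14, 3.14].

INTERFACE

Orientations are given as a rotation vector (axis times angle).
In Python, from cell import arm, get_image, camera_model gives the robot as it stands. The module is installed in compiled form; this text tells all that it offers.
- The arm moves only by the shell command python3 -m pendant 'ROWS' [FORCE]. ROWS is JSON, a list that holds one entry, the list of rows, each a list of 7 numbers: the shift along the tool's x, y, z in mm, then the turn, a rotation vector about the tool's x, y, z in rad, then the closure, from -1 (fully open) to 1 (shut). In form: [[[x, y, z, rx, ry, rz, hand], ...]]. A call has 1 to 20 rows; each row is the pose to reach, as a shift and turn from the pose commanded when the call began, along the tool's axes at that moment; what a row does not reach only later rows make up. A row lasts 1/8 s, in which the tool goes at most 62.5 mm and 10.7 degrees, less where a joint would pass 70% of its speed; a pose out of reach is approached as far as the arm can. A call with a gripper value outside its range is refused whole. The fingers move at their own pace and stop on an object; FORCE is the grip in N (left out, the last holds). Time passes only in rows, so rows that repeat a pose let the fingers close. It gives the time, the measured TCP pose, the force and the opening at its end, in the units of the state.
- arm.observe(): the state, without advancing time (a new reading comes with each control period).
- get_image(name): name is "scene" or "side" or "wrist"; returns the picture (384x512x3 uint8, red, green, blue); there is no depth.
- camera_model(name): a dict with "fx", "fy", "cx", "cy" (pixels), "position" and "orientation" of the camera in the world; the wrist camera has in their place "T_tool_cam" (4x4, takes a point from camera to tool coordinates, whose origin is the TCP and whose axes are the flange's). Camera axes: x right, y down, z forward; pixel columns grow to the right and rows downward; lengths in m; the calibration is good to about 2 mm. A picture is of the moment at which its call begins: read the wrist's pose just before it. camera_model takes no time and is no camera call.
- arm.sign_off(): hands the job in, once; it reports no verdict.
The state is a dict: "clock": time; "joints": joint angles; "dq": joint speeds; "joint_efforts": joint torques, N m; "position": TCP position; "ee_rot": TCP orientation; "force": force on the tool from outside, world axes, zero at the start; "ft_torque": the same for the moment, N m; "width": opening from 0.0 (shut) to 1.0 (fully open).
Only numpy, scipy, OpenCV 4.12 (cv2) and the standard library are available. Lean on these libraries where they do the work, as an engineer would, in place of code of your own. Each camera call takes 0.05 s, during which the arm holds its last target.

## Working session

There is one attempt and no reset: what is moved stays moved. The work goes in short steps, Python scripts to look and compute and a shell command to move; the robot and the scene stay as the last step left them, time stands still between calls to the robot, and variables do not carry over. Pictures are saved under pics/ and viewed, and the job is handed in when it is done.

```bash
mkdir -p pics
python3 - <<'E'
from cell import arm,get_image,camera_model
import cv2,numpy as np
s=arm.observe(); print(s)
for n in ["scene","side","wrist"]:
    im=get_image(n); cv2.imwrite(f"pics/{n}0.png",im[:,:,::-1])
    print(n,camera_model(n))
E
```

```text
{'clock': 0.0, 'joints': array([ 1.21642464,  0.43523179,  0.02498932,  1.57410613, -0.01161188,
        1.13398569, -0.07511552]), 'dq': array([ 1.80646267e-03,  1.40826241e-03, -1.97872436e-03, -1.20356927e-03,
       -1.56424781e-06,  7.47006929e-05,  1.05798321e-03]), 'joint_efforts': array([-2.52306418e-04, -6.67846942e+01,  9.84722301e-01, -3.14450955e+01,
       -6.04982302e-02,  4.29686846e-02,  1.46723060e-04]), 'position': array([ 0.15560521, -0.60507996,  0.40393597]), 'ee_rot': array([-3.11521629e+00, -3.94079795e-01,  5.29748298e-04]), 'force': array([-0.34116163, -0.6030888 , -0.13369292]), 'ft_torque': array([-0.01159973,  0.00944513, -0.00394193]), 'width': 0.9986035619385721}
scene {'fx': 435.739473389073, 'fy': 435.739473389073, 'cx': 261.1694352100938, 'cy': 190.52685695755542, 'position': array([ 1.38217106, -0.22673112,  1.0772734 ]), 'orientation': array([-1.97819334, -1.45345228,  0.5845429 ])}
side {'fx': 376.1379092883103, 'fy': 376.1379092883103, 'cx': 262.1975979531236, 'cy': 190.62080272807518, 'position': array([0.47204403, 0.73633862, 0.82808864]), 'orientation': array([-0.11381467,  2.85464852, -1.22982115])}
wrist {'fx': 265.0514235876194, 'fy': 265.0514235876194, 'cx': 259.55405805513004, 'cy': 191.63657445173652, 'T_tool_cam': array([[ 6.20203715e-04, -9.52530920e-01, -3.04441230e-01,
         8.37172111e-02],
       [ 9.99999506e-01,  8.27076547e-04, -5.50558068e-04,
         3.94526303e-04],
       [ 7.76219784e-04, -3.04440738e-01,  9.52530963e-01,
         1.93799653e-02],
       [ 0.00000000e+00,  0.00000000e+00,  0.00000000e+00,
         1.00000000e+00]])}
```

View pics/scene0.png

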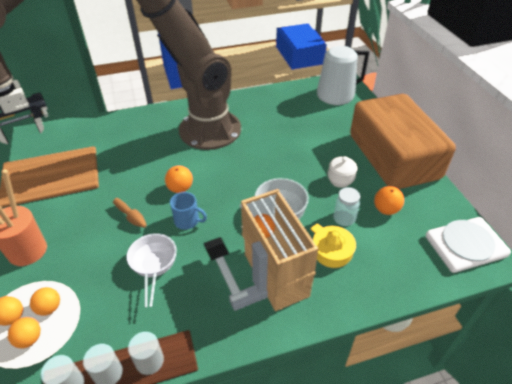

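View pics/side0.png

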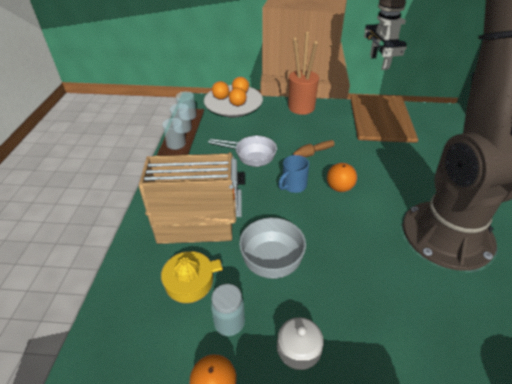

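View pics/wrist0.png

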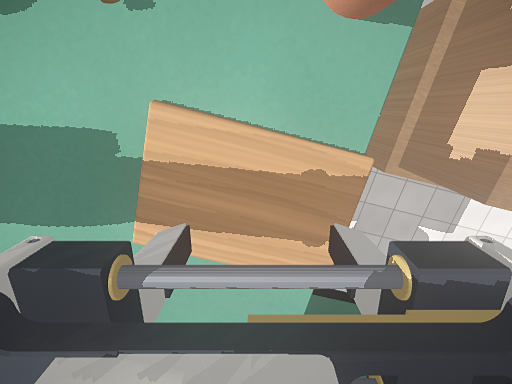

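Run:
```python
import cv2
a=cv2.imread('pics/scene0.png')[170:330,180:380]; cv2.imwrite('pics/sc.png',cv2.resize(a,None,fx=3.7,fy=3.7,interpolation=cv2.INTER_CUBIC))
a=cv2.imread('pics/side0.png')[140:300,130:330]; cv2.imwrite('pics/sd.png',cv2.resize(a,None,fx=3.7,fy=3.7,interpolation=cv2.INTER_CUBIC))
```

```text
(no output)
```

View pics/sc.png

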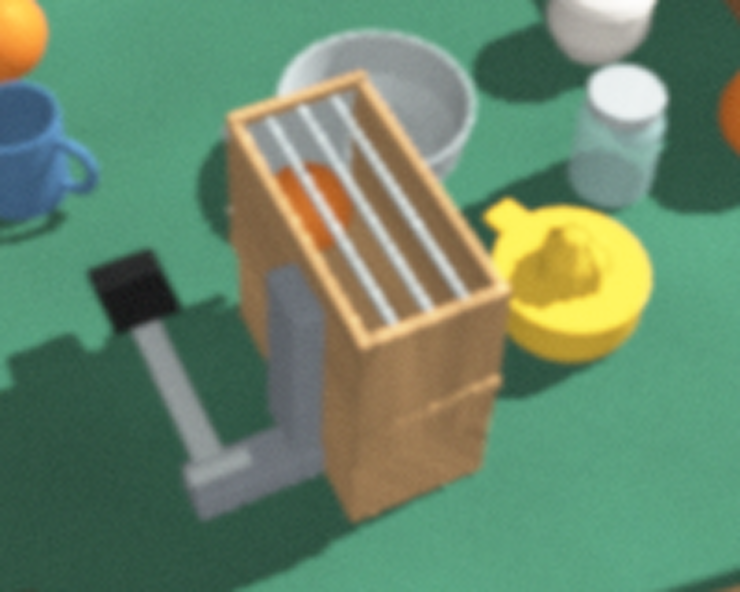

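View pics/sd.png

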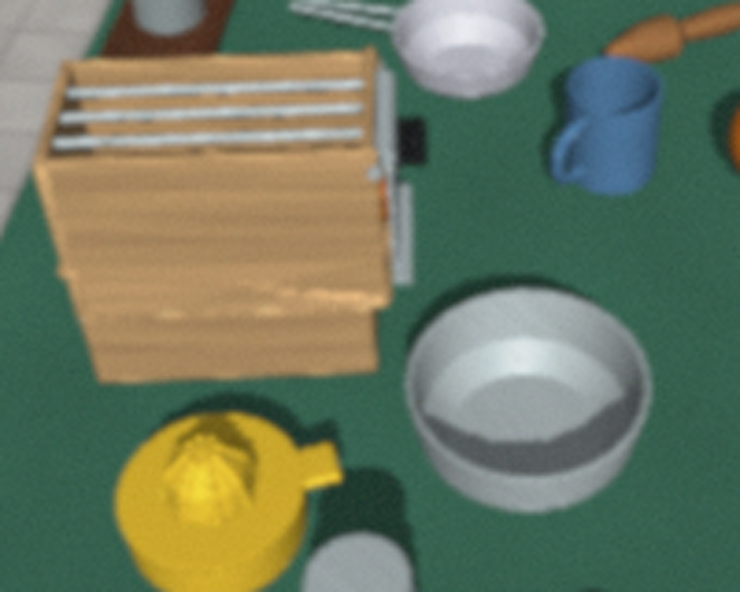

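```bash
cat > h.py <<'E'
import numpy as np
from scipy.spatial.transform import Rotation as R
from scipy.optimize import least_squares
from cell import arm,get_image,camera_model
def cast(n,uv,z):
    m=camera_model(n); 
    if n=='wrist': raise Exception
    uv=np.atleast_2d(uv).astype(float)
    d=np.c_[(uv[:,0]-m['cx'])/m['fx'],(uv[:,1]-m['cy'])/m['fy'],np.ones(len(uv))]@R.from_rotvec(m['orientation']).as_matrix().T
    p=m['position']; return p+d*((z-p[2])/d[:,2])[:,None]
def tool():
    s=arm.observe(); return s['position'],R.from_rotvec(s['ee_rot']).as_matrix()
def proj(n,P):
    m=camera_model(n);P=np.atleast_2d(P)
    if n=='wrist':
        p,Rt=tool();T=m['T_tool_cam'];Rc=Rt@T[:3,:3];c=p+Rt@T[:3,3]
    else: Rc=R.from_rotvec(m['orientation']).as_matrix();c=m['position']
    q=(P-c)@Rc; return np.c_[q[:,0]/q[:,2]*m['fx']+m['cx'],q[:,1]/q[:,2]*m['fy']+m['cy']]
def circ(P,r):
    return least_squares(lambda c:np.hypot(P[:,0]-c[0],P[:,1]-c[1])-r,P[:,:2].mean(0)).x
E
python3 - <<'E'
from h import *
np.set_printoptions(precision=4,suppress=True)
sc=lambda l:np.array(l)/3.7-.4+[180,170]
sd=lambda l:np.array(l)/3.7-.4+[130,140]
A=cast('scene',sc([(230,118),(362,74),(508,288),(365,345)]),.229)
B=cast('side',sd([(377,50),(387,150),(40,163),(63,62)]),.229)
print(A,B)
for P in(A,B):
    print('len',np.linalg.norm(np.roll(P,-1,0)-P,axis=1),'yaw',np.degrees(np.arctan2(*(P[3]-P[0])[[1,0]])),np.degrees(np.arctan2(*(P[2]-P[1])[[1,0]])))
print('foot',cast('side',sd([(377,371),(100,382)]),0))
Pb=cast('side',sd([(406,385),(440,325),(480,297),(530,287),(580,297),(615,320),(650,385)]),.07)
c=circ(Pb,.085);print('bowl side',c,np.hypot(*(Pb[:,:2]-c).T))
Pb=cast('scene',sc([(282,85),(305,55),(370,32),(430,48),(474,105)]),.07)
c=circ(Pb,.085);print('bowl scene',c,np.hypot(*(Pb[:,:2]-c).T))
E
```

```text
[[ 0.6212 -0.0371  0.229 ]
 [ 0.6076  0.0674  0.229 ]
 [ 0.82    0.0949  0.229 ]
 [ 0.8344 -0.0085  0.229 ]] [[ 0.6128 -0.0302  0.229 ]
 [ 0.5918  0.0735  0.229 ]
 [ 0.8112  0.1036  0.229 ]
 [ 0.828   0.0006  0.229 ]]
len [0.1054 0.2141 0.1045 0.2151] yaw 7.636273687241874 7.381795812191
len [0.1058 0.2214 0.1043 0.2173] yaw 8.152541505950085 7.803724264281206
foot [[ 0.6116  0.0711 -0.    ]
 [ 0.8186  0.0983  0.    ]]
bowl side [0.4932 0.1269] [0.0856 0.081  0.0849 0.0873 0.0864 0.0834 0.083 ]
bowl scene [0.4988 0.1229] [0.0836 0.084  0.0872 0.0836 0.0838]
```

```bash
cat >> h.py <<'E'
def fp(x,y,yaw,L):
    c,s=np.cos(yaw),np.sin(yaw);L=np.atleast_2d(L).astype(float)
    return np.c_[x+c*L[:,0]-s*L[:,1],y+s*L[:,0]+c*L[:,1],L[:,2]]
E
python3 - <<'E'
from h import *
import cv2
np.set_printoptions(precision=4,suppress=True)
sc=lambda l:np.array(l)/3.7-.4+[180,170]
sd=lambda l:np.array(l)/3.7-.4+[130,140]
a,b,z=.21,.055,.229
L1=[(0,-b,z),(0,b,z),(a,b,z),(a,-b,z),(a,-b,0),(a,b,0)]; U1=sc([(230,118),(362,74),(508,288),(365,345),(357,521),(480,467)])
L2=[(0,-b,z),(0,b,z),(a,b,z),(a,-b,z),(0,b,0),(a,b,0)]; U2=sd([(377,50),(387,150),(40,163),(63,62),(377,371),(100,382)])
f=lambda q:np.r_[(proj('scene',fp(*q,L1))-U1).ravel(),(proj('side',fp(*q,L2))-U2).ravel()]
r=least_squares(f,[.616,.018,.13],loss='soft_l1');q=r.x
print(q,np.degrees(q[2]),f(q).reshape(-1,2))
print('spot',fp(*q,(-.088,0,0)),'pedal',fp(*q,(-.01,-.138,.08)))
# where did the boxes fall, overlay
for n in('scene','side'):
    im=cv2.imread(f'pics/{n}0.png')
    for h in (.0,.229):
        cv2.polylines(im,[proj(n,fp(*q,[(0,-b,h),(0,b,h),(a,b,h),(a,-b,h)])).round().astype(int)],1,(0,0,255),1)
    t=.08
    cv2.polylines(im,[proj(n,fp(*q,[(-.043,-.166,t),(.023,-.166,t),(.023,-.11,t),(-.043,-.11,t)])).round().astype(int)],1,(255,0,255),1)
    th=np.linspace(0,6.28,40);C=np.c_[.496+.085*np.cos(th),.125+.085*np.sin(th),0*th+.07]
    cv2.polylines(im,[proj(n,C).round().astype(int)],1,(0,255,255),1)
    im=im[150:330,140:360] if n=='side' else im[165:330,180:380]
    cv2.imwrite(f'pics/o_{n}.png',cv2.resize(im,None,fx=3.3,fy=3.3,interpolation=cv2.INTER_NEAREST))
E
```

```text
[0.615  0.017  0.1364] 7.816786890609329 [[ 0.0012  0.3663]
 [ 1.4071 -0.3453]
 [ 1.2703 -1.91  ]
 [-0.683  -1.2609]
 [-1.1512 -0.0366]
 [ 0.8025 -0.6548]
 [-3.2817 -1.8822]
 [-6.3857 -0.9032]
 [-1.3233 -1.0906]
 [ 0.1498 -2.3235]
 [ 1.4057  0.2109]
 [ 0.8888  0.5706]]
spot [[0.5278 0.0051 0.    ]] pedal [[ 0.6239 -0.121   0.08  ]]
```

View pics/o_scene.png

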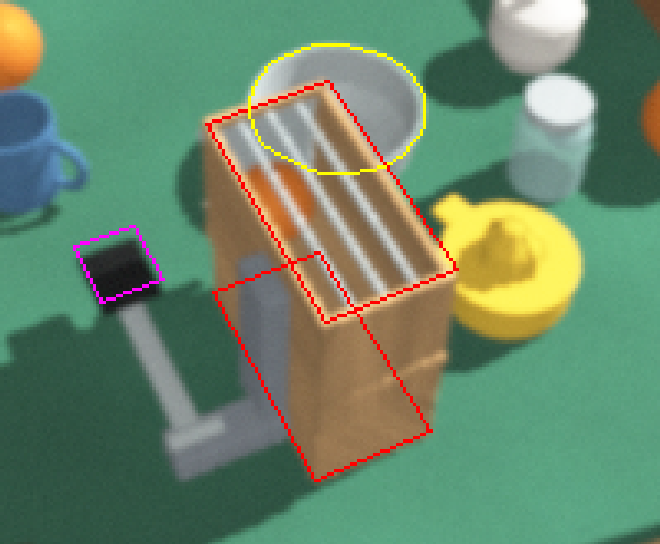

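View pics/o_side.png

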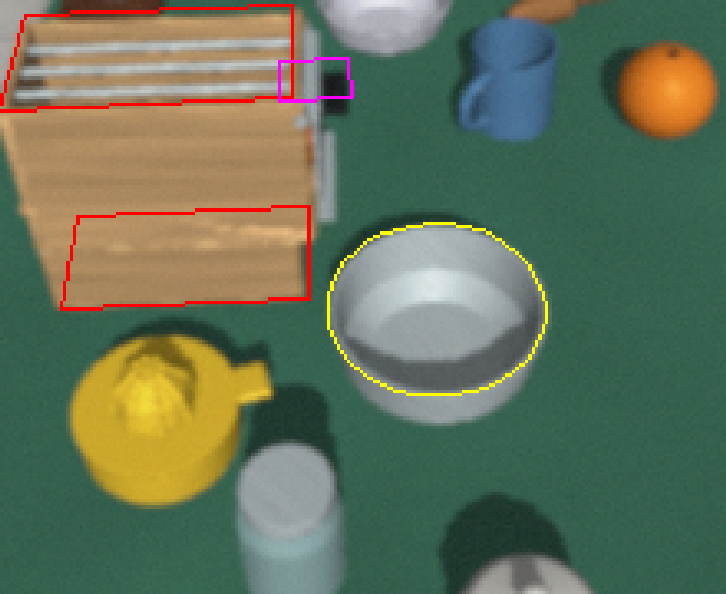

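Run:
```python
from h import *
np.set_printoptions(precision=3,suppress=True)
q=(.615,.017,.1364)
def loc(P):
    P=np.atleast_2d(P);c,s=np.cos(q[2]),np.sin(q[2]);d=P[:,:2]-q[:2];return np.c_[d[:,0]*c+d[:,1]*s,-d[:,0]*s+d[:,1]*c]
for n,v,uv,z in [('jar','side',(229,295),.11),('jar','scene',(348,198),.11),('sugar','side',(300,340),.06),('sugar','scene',(342,170),.06),('mug','scene',(184,198),.09),('mug','side',(295,163),.09),('orangebig','side',(342,178),.04),('orangebig','scene',(179,179),.04),('juicertab','scene',(315,229),.06),('juicertab','side',(217,266),.06),('padtop','scene',(217,249),.075),('padtop','side',(241,176),.075)]:
    P=cast(v,uv,z); print(n,v,P[0,:2],loc(P)[0])
Rt=tool()[1];print(Rt)
```

```text
jar side [0.577 0.31 ] [0.003 0.296]
jar scene [0.597 0.302] [0.021 0.285]
sugar side [0.421 0.374] [-0.143  0.38 ]
sugar scene [0.43  0.367] [-0.135  0.372]
mug scene [ 0.429 -0.173] [-0.21  -0.163]
mug side [ 0.443 -0.174] [-0.197 -0.166]
orangebig side [ 0.291 -0.173] [-0.347 -0.144]
orangebig scene [ 0.288 -0.17 ] [-0.349 -0.141]
juicertab scene [0.643 0.18 ] [0.05  0.158]
juicertab side [0.626 0.203] [0.036 0.183]
padtop scene [ 0.639 -0.119] [ 0.005 -0.138]
padtop side [ 0.605 -0.117] [-0.029 -0.132]
[[ 0.968  0.249 -0.   ]
 [ 0.249 -0.968  0.001]
 [-0.    -0.001 -1.   ]]
```

```bash
cat >> h.py <<'E'
np.set_printoptions(precision=3,suppress=True)
Q=(.615,.017,.1364)
def loc(P):
    P=np.atleast_2d(P);c,s=np.cos(Q[2]),np.sin(Q[2]);d=P[:,:2]-np.array(Q[:2]);return np.c_[d[:,0]*c+d[:,1]*s,-d[:,0]*s+d[:,1]*c]
def Rdown(yaw,a=0):
    c,s=np.cos(yaw),np.sin(yaw)
    return np.array([[c,s,0],[s,-c,0],[0,0,-1.]])@R.from_rotvec([a,0,0]).as_matrix()
def row(G,Rd,d=.159,ref=None):
    "shift(mm)/turn to put point d ahead of TCP at G with orientation Rd"
    p,Rt=ref if ref else tool()
    t=np.asarray(G)-d*Rd[:,2]
    print((Rt.T@(t-p)*1000).round(1),R.from_matrix(Rt.T@Rd).as_rotvec().round(3),'tcp',t)
def st():
    s=arm.observe();p,Rt=tool();print('t',s['clock'],'tcp',p,'F',s['force'],'w',s['width'],'tip',p+.178*Rt[:,2],'grasp',p+.159*Rt[:,2],'tiploc',loc(p+.178*Rt[:,2]),'q',s['joints'])
E
python3 - <<'E'
from h import *
b=np.array([.496,.125,0]);a=Q[2]+np.radians(35)
o=fp(0,0,Q[2],(-.574,.819,0))[0]
Rd=Rdown(a,-.3); G=b+o*.0755+[0,0,.052]
row(np.array([.42,-.2,.26]),Rd)
row(G-.1*Rd[:,2],Rd); row(G,Rd,ref=(G-.1*Rd[:,2]-.159*Rd[:,2],Rd))
E
```

```text
[ 334.6 -367.8   -7.4] [-0.295  0.074 -0.492] tcp [ 0.388 -0.166  0.412]
[ 439.2 -755.9  105.6] [-0.295  0.074 -0.492] tcp [0.393 0.237 0.299]
[ -0.  -0. 100.] [0. 0. 0.] tcp [0.413 0.215 0.204]
```

```bash
python3 -m pendant '[[[335,-368,-7,-0.295,0.074,-0.492,-1],[335,-368,-7,-0.295,0.074,-0.492,-1],[335,-368,-7,-0.295,0.074,-0.492,-1],[335,-368,-7,-0.295,0.074,-0.492,-1],[335,-368,-7,-0.295,0.074,-0.492,-1],[335,-368,-7,-0.295,0.074,-0.492,-1],[335,-368,-7,-0.295,0.074,-0.492,-1],[335,-368,-7,-0.295,0.074,-0.492,-1],[439,-756,106,-0.295,0.074,-0.492,-1],[439,-756,106,-0.295,0.074,-0.492,-1],[439,-756,106,-0.295,0.074,-0.492,-1],[439,-756,106,-0.295,0.074,-0.492,-1],[439,-756,106,-0.295,0.074,-0.492,-1],[439,-756,106,-0.295,0.074,-0.492,-1],[439,-756,106,-0.295,0.074,-0.492,-1],[439,-756,106,-0.295,0.074,-0.492,-1],[439,-756,106,-0.295,0.074,-0.492,-1]]]'
python3 - <<'E'
from h import *
import cv2
st()
for n in('wrist','side'): cv2.imwrite(f'pics/{n}1.png',get_image(n)[:,:,::-1])
E
```

```text
clock: 2.28
position: [0.3925, 0.2356, 0.2985]
ee_rot: [2.659, 1.043, 0.156]
force: [-0.1, -0.0, -0.6]
width: 1.0
t 2.275 tcp [0.392 0.236 0.298] F [-0.108 -0.044 -0.612] w 1.0003980982896565 tip [0.428 0.197 0.128] grasp [0.424 0.201 0.147] tiploc [[-0.161  0.203]] q [-0.188  0.404 -0.751  2.077  0.72   0.956 -2.212]
```

View pics/wrist1.png

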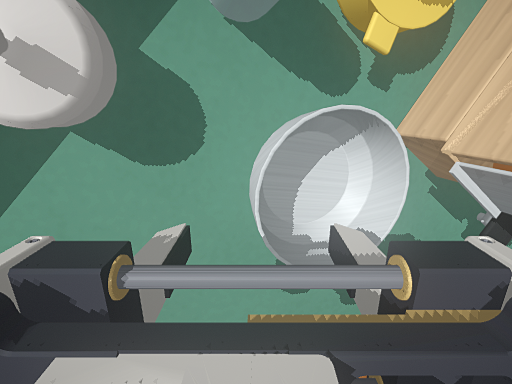

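View pics/side1.png

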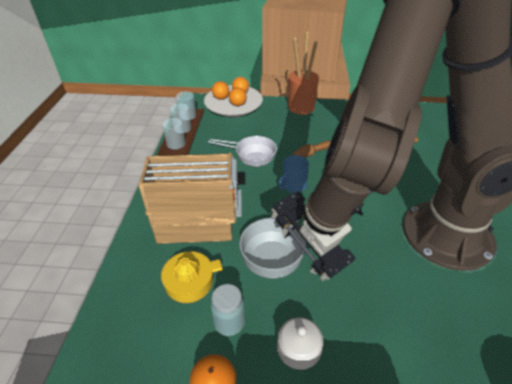

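Run:
```python
from h import *
import cv2
im=cv2.imread('pics/wrist1.png')
th=np.linspace(0,6.28,60)
for r,z,c in((.085,.07,(0,255,255)),(.058,0,(0,0,255))):
    cv2.polylines(im,[proj('wrist',np.c_[.496+r*np.cos(th),.125+r*np.sin(th),0*th+z]).round().astype(int)],0,c,1)
b=.055
cv2.polylines(im,[proj('wrist',fp(*Q,[(0,-b,.0),(0,b,.0),(.21,b,0)])).round().astype(int)],0,(255,0,255),1)
cv2.polylines(im,[proj('wrist',fp(*Q,[(0,-b,.229),(0,b,.229),(.21,b,.229)])).round().astype(int)],0,(255,0,0),1)
cv2.imwrite('pics/w1o.png',im)
# cast rim pts
m=camera_model('wrist');p,Rt=tool();T=m['T_tool_cam'];Rc=Rt@T[:3,:3];c=p+Rt@T[:3,3]
uv=np.array([(250,190),(272,132),(305,112),(345,105),(385,120),(408,155),(408,185)])
d=np.c_[(uv[:,0]-m['cx'])/m['fx'],(uv[:,1]-m['cy'])/m['fy'],np.ones(len(uv))]@Rc.T
P=c+d*((.07-c[2])/d[:,2])[:,None];cc=circ(P,.085);print(cc,np.hypot(*(P[:,:2]-cc).T))
```

```text
[0.496 0.128] [0.086 0.09  0.085 0.082 0.083 0.088 0.088]
```

View pics/w1o.png

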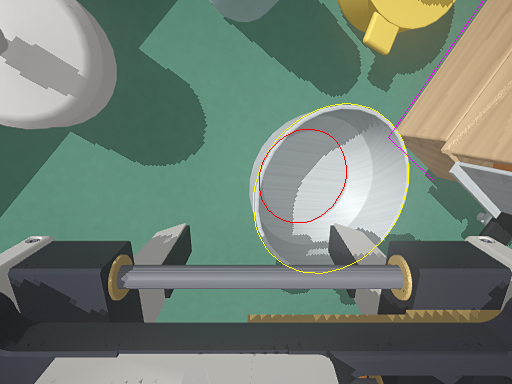

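Run:
```python
import cv2
a=cv2.imread('pics/wrist1.png')[60:250,352:512]; cv2.imwrite('pics/w1z.png',cv2.resize(a,None,fx=3.1,fy=3.1,interpolation=cv2.INTER_CUBIC))
```

```text
(no output)
```

View pics/w1z.png

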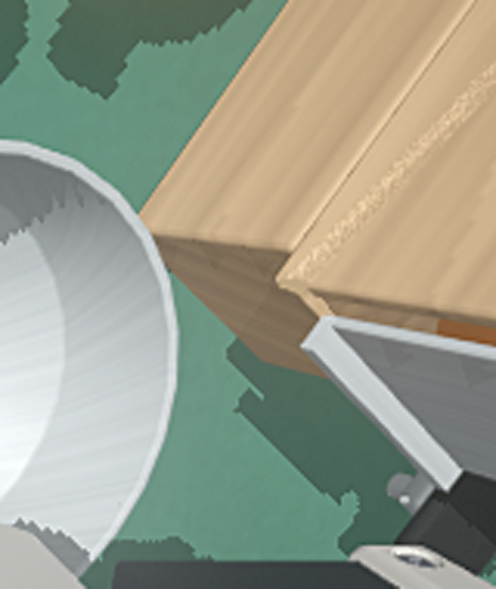

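```bash
cat >> h.py <<'E'
def castw(uv,z):
    m=camera_model('wrist');p,Rt=tool();T=m['T_tool_cam'];Rc=Rt@T[:3,:3];c=p+Rt@T[:3,3];uv=np.atleast_2d(uv)
    d=np.c_[(uv[:,0]-m['cx'])/m['fx'],(uv[:,1]-m['cy'])/m['fy'],np.ones(len(uv))]@Rc.T
    return c+d*((z-c[2])/d[:,2])[:,None]
E
python3 - <<'E'
from h import *
P=castw([(397,129),(445.5,60),(407,145),(436.5,176)],0);print(P,loc(P))
E
```

```text
[[ 0.623  0.068  0.   ]
 [ 0.724  0.082  0.   ]
 [ 0.622  0.039  0.   ]
 [ 0.63  -0.04   0.   ]] [[ 0.015  0.05 ]
 [ 0.117  0.049]
 [ 0.009  0.021]
 [ 0.007 -0.059]]
```

```bash
sed -i 's/^Q=.*/Q=(.621,.015,.1364)/' h.py
python3 -m pendant '[[[0,0,30,0,0,0,-1],[0,0,60,0,0,0,-1],[0,0,80,0,0,0,-1],[0,0,92,0,0,0,-1],[0,0,100,0,0,0,-1],[0,0,100,0,0,0,-1]]]'
python3 - <<'E'
from h import *
import cv2
st()
for n in('wrist','side'): cv2.imwrite(f'pics/{n}2.png',get_image(n)[:,:,::-1])
E
```

```text
clock: 3.12
position: [0.4128, 0.2141, 0.2033]
ee_rot: [2.66, 1.042, 0.157]
force: [-0.1, 0.8, 0.2]
width: 1.0
t 3.125 tcp [0.413 0.214 0.203] F [-0.059  0.812  0.183] w 0.999601504811732 tip [0.449 0.175 0.033] grasp [0.445 0.179 0.051] tiploc [[-0.149  0.182]] q [-0.236  0.56  -0.633  2.154  0.949  0.797 -2.398]
```

View pics/wrist2.png

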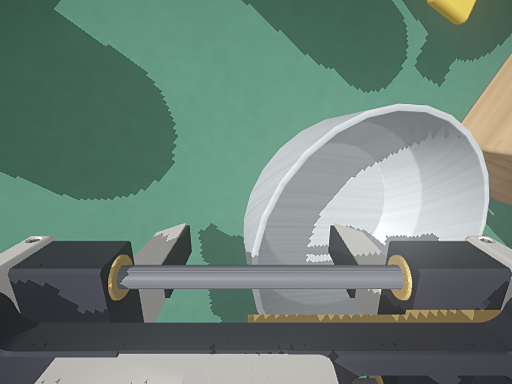

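```bash
python3 -m pendant '[[[0,0,0,0,0,0,0],[0,0,0,0,0,0,0.5],[0,0,0,0,0,0,1],[0,0,0,0,0,0,1],[0,0,0,0,0,0,1],[0,0,0,0,0,0,1],[0,0,0,0,0,0,1]]]' 5
python3 - <<'E'
from h import *
import cv2
st()
for n in('wrist',): cv2.imwrite(f'pics/{n}3.png',get_image(n)[:,:,::-1])
# shift
p,Rt=tool()
for d in ((.038,-.124),(.038-.0198,-.124-.0027)): print(Rt.T@np.array([*d,0])*1000)
E
```

```text
clock: 4.1
position: [0.4127, 0.2144, 0.2032]
ee_rot: [2.66, 1.043, 0.157]
force: [1.1, 0.8, 0.3]
width: 0.287
t 4.1 tcp [0.413 0.214 0.203] F [1.05  0.799 0.273] w 0.287168571579039 tip [0.448 0.176 0.033] grasp [0.445 0.18  0.051] tiploc [[-0.149  0.183]] q [-0.237  0.56  -0.633  2.154  0.949  0.797 -2.398]
[-56.414 111.515  34.667]
[-72.772 100.55   31.274]
```

View pics/wrist3.png

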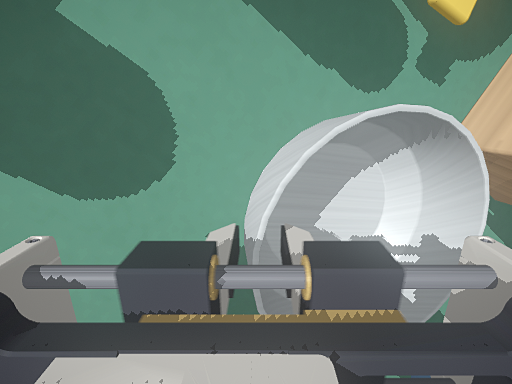

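```bash
python3 -m pendant '[[[0,0,0,0,0,0,1],[0,0,0,0,0,0,1],[0,0,0,0,0,0,1],[0,0,0,0,0,0,1],[0,0,0,0,0,0,1]]]' 5
python3 - <<'E'
from h import *
st()
E
```

```text
clock: 4.78
position: [0.4126, 0.2143, 0.2032]
ee_rot: [2.66, 1.043, 0.157]
force: [-0.4, 1.1, -2.9]
width: 0.12
t 4.775 tcp [0.413 0.214 0.203] F [-0.377  1.075 -2.924] w 0.12019691200162187 tip [0.448 0.176 0.033] grasp [0.445 0.18  0.051] tiploc [[-0.149  0.183]] q [-0.237  0.56  -0.633  2.154  0.949  0.797 -2.398]
```

```bash
python3 -m pendant '[[[-3,6,1.8,0,0,0,1],[-8,15,4.7,0,0,0,1],[-13,26,8,0,0,0,1],[-19,38,11.8,0,0,0,1],[-25,50,15.6,0,0,0,1],[-30,60,18.7,0,0,0,1],[-34,68,21.1,0,0,0,1],[-36,72,22.3,0,0,0,1],[-36,72,22.3,0,0,0,1]]]' 5
python3 - <<'E'
from h import *
import cv2
st()
for n in('wrist','side'): cv2.imwrite(f'pics/{n}4.png',get_image(n)[:,:,::-1])
E
```

```text
clock: 5.9
position: [0.437, 0.1358, 0.2037]
ee_rot: [2.662, 1.047, 0.16]
force: [-8.2, 8.1, 3.1]
width: 0.462
t 5.9 tcp [0.437 0.136 0.204] F [-8.16   8.131  3.068] w 0.46221799955951365 tip [0.473 0.098 0.034] grasp [0.469 0.102 0.052] tiploc [[-0.135  0.102]] q [-0.078  0.53  -0.599  2.196  0.995  0.717 -2.27 ]
```

View pics/wrist4.png

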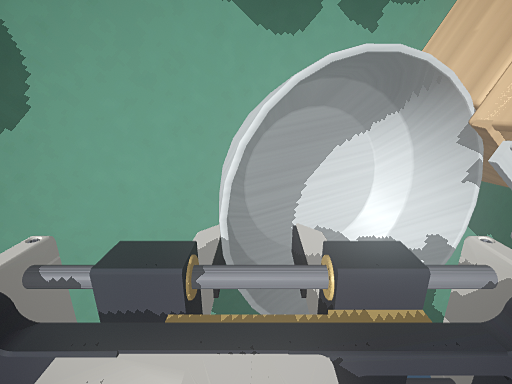

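View pics/side4.png

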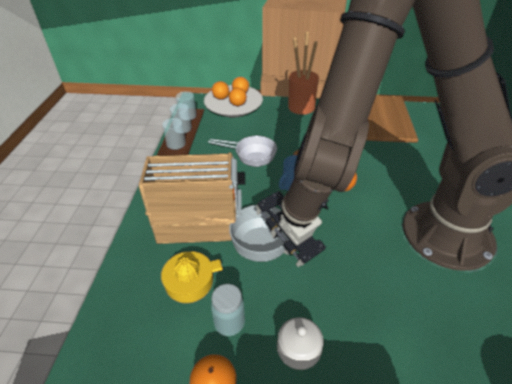

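Run:
```python
from h import *
import cv2
im=cv2.imread('pics/wrist4.png')
P=castw([(220,210),(232,160),(262,108),(300,70),(345,50),(375,45),(420,50),(455,70),(482,130),(478,200)],.07);c=circ(P,.085);print(c,loc(c),np.hypot(*(P[:,:2]-c).T))
sc=lambda P:proj('wrist',P).round().astype(int)
th=np.linspace(0,6.28,60)
cv2.polylines(im,[sc(np.c_[c[0]+.085*np.cos(th),c[1]+.085*np.sin(th),0*th+.07])],0,(0,255,255),1)
cv2.polylines(im,[sc(fp(*Q,[(0,-.055,.0),(0,.055,.0),(.21,.055,0)]))],0,(255,0,255),1)
cv2.polylines(im,[sc(fp(*Q,[(0,-.055,.074),(0,.055,.074),(.21,.055,0.074)]))],0,(255,0,0),1)
cv2.imwrite('pics/w4o.png',im)
```

```text
[0.53  0.076] [[-0.082  0.073]] [0.085 0.085 0.085 0.086 0.085 0.084 0.085 0.086 0.085 0.085]
```

View pics/w4o.png

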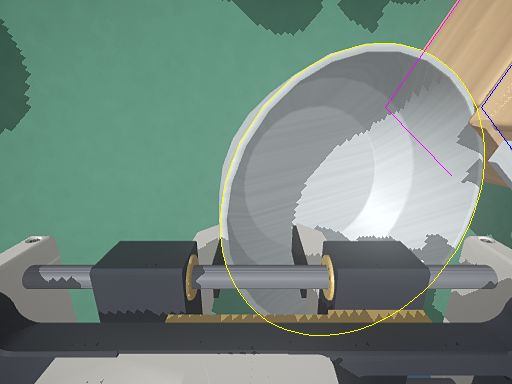

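```bash
sed -i 's/^Q=.*/Q=(.624,.0155,.1364)/' h.py
python3 -m pendant '[[[0,0,0,0,0,0,1],[0,0,0,0,0,0,1],[0,0,0,0,0,0,1],[0,0,0,0,0,0,1],[0,0,0,0,0,0,1],[0,0,0,0,0,0,1]]]' 15
python3 - <<'E'
from h import *
import cv2
st()
for n in('wrist',): cv2.imwrite(f'pics/{n}5.png',get_image(n)[:,:,::-1])
E
```

```text
clock: 6.75
position: [0.4316, 0.1366, 0.2013]
ee_rot: [2.664, 1.055, 0.146]
force: [-30.1, 15.0, -0.5]
width: 0.242
t 6.75 tcp [0.432 0.137 0.201] F [-30.129  14.968  -0.485] w 0.24168686284197066 tip [0.466 0.099 0.031] grasp [0.462 0.103 0.049] tiploc [[-0.145  0.104]] q [-0.08   0.532 -0.603  2.204  0.99   0.716 -2.27 ]
```

View pics/wrist5.png

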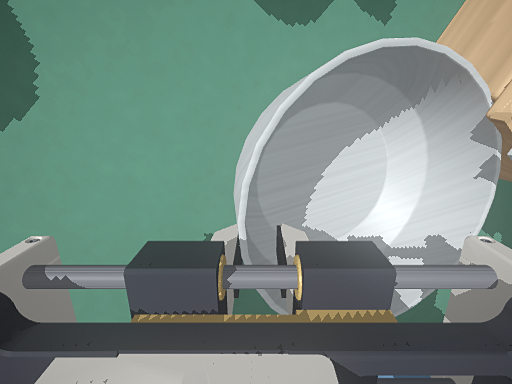

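```bash
python3 -m pendant '[[[-8,-5.5,-1.7,0,0,0,1],[-16,-11,-3.4,0,0,0,1],[-16,-11,-3.4,0,0,0,1]]]' 15
python3 - <<'E'
from h import *
import cv2
st()
p,Rt=tool()
print(Rt.T@fp(0,0,Q[2],np.diag([10,10,10])).T)
for n in('wrist',): cv2.imwrite(f'pics/{n}6.png',get_image(n)[:,:,::-1])
E
```

```text
clock: 7.18
position: [0.4176, 0.131, 0.2032]
ee_rot: [2.659, 1.041, 0.155]
force: [-0.4, -2.0, -4.2]
width: 0.065
t 7.175 tcp [0.418 0.131 0.203] F [-0.38 -1.99 -4.16] w 0.06540216179276201 tip [0.453 0.092 0.033] grasp [0.449 0.096 0.051] tiploc [[-0.159  0.099]] q [-0.089  0.511 -0.599  2.24   1.006  0.705 -2.311]
[[ 8.2    5.724 -0.023]
 [ 5.47  -7.824  2.976]
 [ 1.686 -2.453 -9.547]]
```

View pics/wrist6.png

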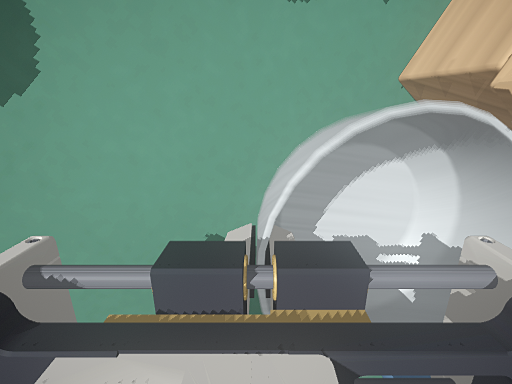

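```bash
cat > bw.py <<'E'
from h import *
import cv2,sys
def bowl(uv,name):
    im=get_image('wrist')[:,:,::-1].copy()
    P=castw(uv,.07);c=circ(P,.085);print('bowl',c,loc(c),np.hypot(*(P[:,:2]-c).T))
    sc=lambda P:proj('wrist',P).round().astype(int)
    th=np.linspace(0,6.28,60)
    cv2.polylines(im,[sc(np.c_[c[0]+.085*np.cos(th),c[1]+.085*np.sin(th),0*th+.07])],0,(0,255,255),1)
    cv2.polylines(im,[sc(fp(*Q,[(0,-.055,.0),(0,.055,.0),(.21,.055,0)]))],0,(255,0,255),1)
    cv2.imwrite(name,im)
E
python3 - <<'E'
from bw import *
bowl([(262,240),(280,195),(310,155),(345,127),(385,108),(440,102),(475,105)],'pics/w7.png')
E
```

```text
bowl [0.51  0.039] [[-0.11   0.039]] [0.088 0.086 0.085 0.083 0.082 0.084 0.09 ]
```

View pics/w7.png

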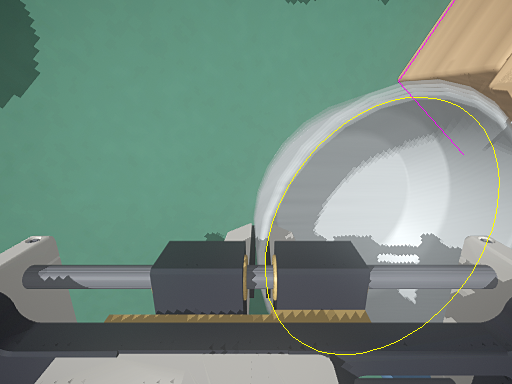

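```bash
python3 -m pendant '[[[0,0,0,0,0,0,1],[0,0,0,0,0,0,1]]]' 15
python3 - <<'E'
from h import *
import cv2
st()
for n in('wrist','scene'): cv2.imwrite(f'pics/{n}8.png',get_image(n)[:,:,::-1])
E
```

```text
clock: 7.52
position: [0.4184, 0.1321, 0.2034]
ee_rot: [2.66, 1.042, 0.158]
force: [0.4, 0.4, -5.3]
width: 0.068
t 7.525 tcp [0.418 0.132 0.203] F [ 0.444  0.438 -5.301] w 0.06776922913676138 tip [0.454 0.093 0.033] grasp [0.45  0.097 0.052] tiploc [[-0.158  0.1  ]] q [-0.09   0.512 -0.6    2.238  1.006  0.705 -2.31 ]
```

View pics/wrist8.png

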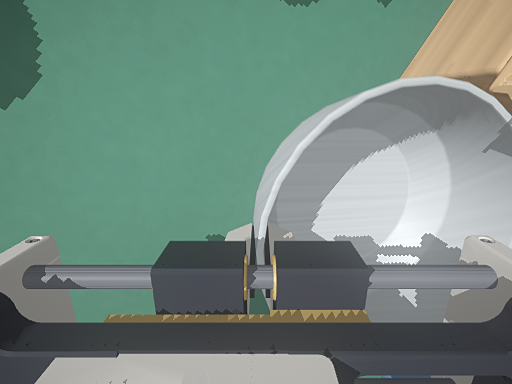

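View pics/scene8.png

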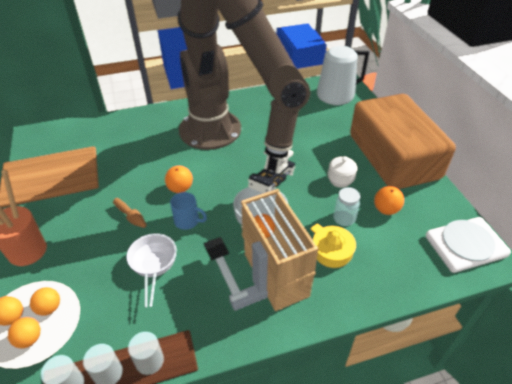

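Run:
```python
from bw import *
bowl([(256,220),(268,180),(300,130),(340,98),(385,81),(430,75),(470,84),(500,105)],'pics/w9.png')
```

```text
bowl [0.518 0.05 ] [[-0.101  0.049]] [0.088 0.088 0.086 0.084 0.081 0.082 0.086 0.092]
```

View pics/w9.png

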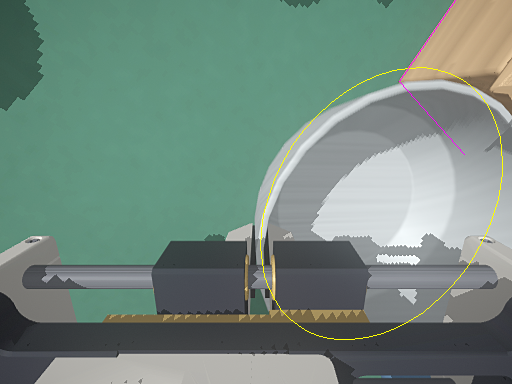

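```bash
python3 -m pendant '[[[0,0,0,0,0,0,1],[0,0,0,0,0,0,1],[-3,4,1.2,0,0,0,1],[-7,9.5,3,0,0,0,1],[-12,16.5,5.2,0,0,0,1],[-17,23,7.2,0,0,0,1],[-22,30,9.3,0,0,0,1],[-25,34,10.7,0,0,0,1],[-25,34,10.7,0,0,0,1],[-25,34,10.7,0,0,0,1]]]' 5
python3 - <<'E'
from h import *
import cv2
st()
for n in('wrist','side'): cv2.imwrite(f'pics/{n}10.png',get_image(n)[:,:,::-1])
E
```

```text
clock: 8.93
position: [0.424, 0.0892, 0.2032]
ee_rot: [2.66, 1.043, 0.158]
force: [1.7, -0.2, -3.8]
width: 0.121
t 8.925 tcp [0.424 0.089 0.203] F [ 1.668 -0.161 -3.778] w 0.12088454146697643 tip [0.46  0.05  0.033] grasp [0.456 0.055 0.051] tiploc [[-0.158  0.057]] q [-0.006  0.495 -0.576  2.264  1.036  0.659 -2.246]
```

View pics/wrist10.png

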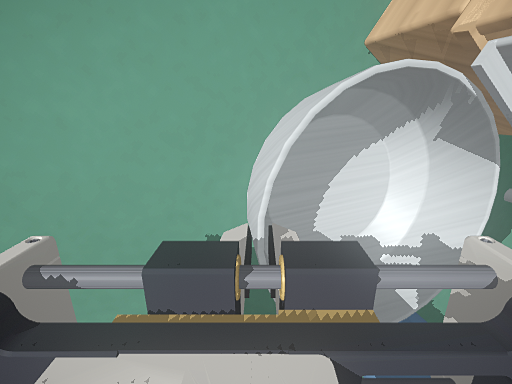

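View pics/side10.png

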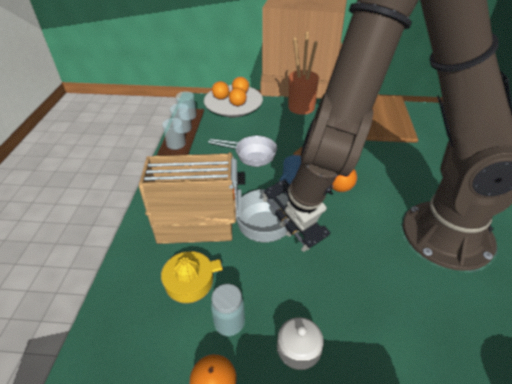

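Run:
```python
from bw import *
bowl([(249,200),(258,165),(290,112),(340,75),(385,62),(410,60),(455,72),(485,100),(498,150)],'pics/w11.png')
```

```text
bowl [0.522 0.016] [[-0.101  0.015]] [0.085 0.086 0.087 0.085 0.083 0.083 0.084 0.087 0.087]
```

View pics/w11.png

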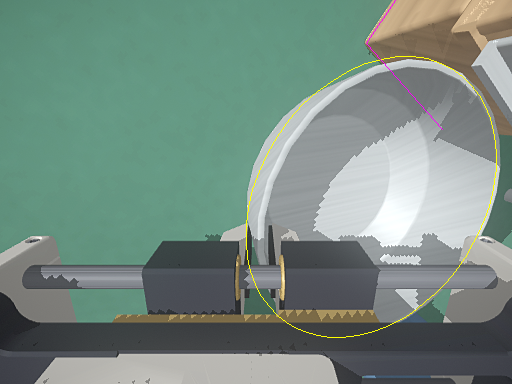

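```bash
python3 -m pendant '[[[0.3,3,1,0,0,0,1],[0.6,8,2.5,0,0,0,1],[1,13,4,0,0,0,1],[1.3,17,5.3,0,0,0,1],[1.5,19.6,6.1,0,0,0,1],[1.5,19.6,6.1,0,0,0,1],[1.5,19.6,6.1,0,0,0,1]]]' 5
python3 - <<'E'
from h import *
import cv2
st()
for n in('wrist',): cv2.imwrite(f'pics/{n}12.png',get_image(n)[:,:,::-1])
E
```

```text
clock: 9.95
position: [0.4389, 0.0749, 0.2032]
ee_rot: [2.659, 1.043, 0.157]
force: [0.3, 0.6, -3.6]
width: 0.11
t 9.95 tcp [0.439 0.075 0.203] F [ 0.281  0.629 -3.638] w 0.10974606883594436 tip [0.475 0.036 0.033] grasp [0.471 0.04  0.051] tiploc [[-0.145  0.041]] q [ 0.03   0.503 -0.566  2.242  1.036  0.654 -2.194]
```

View pics/wrist12.png

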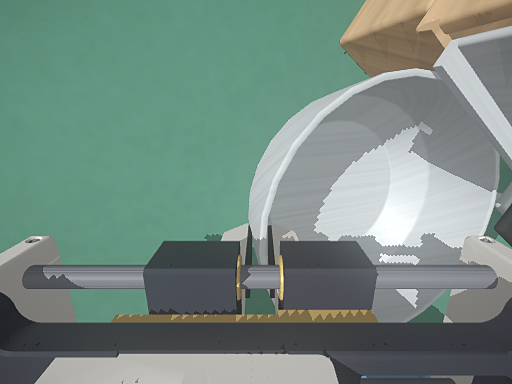

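```bash
python3 -m pendant '[[[0,0,0,0,0,0,-1],[0,0,0,0,0,0,-1],[0,0,0,0,0,0,-1],[0,0,0,0,0,0,-1],[0,0,-30,0,0,0,-1],[0,0,-70,0,0,0,-1],[0,0,-110,0,0,0,-1],[0,0,-130,0,0,0,-1],[0,0,-130,0,0,0,-1]]]' 5
python3 - <<'E'
from h import *
import cv2
st()
for n in('wrist','side'): cv2.imwrite(f'pics/{n}13.png',get_image(n)[:,:,::-1])
E
```

```text
clock: 11.12
position: [0.4129, 0.1038, 0.3286]
ee_rot: [2.659, 1.043, 0.162]
force: [-0.5, -1.0, -0.3]
width: 0.992
t 11.125 tcp [0.413 0.104 0.329] F [-0.532 -1.005 -0.263] w 0.9916681177148841 tip [0.449 0.065 0.159] grasp [0.445 0.069 0.177] tiploc [[-0.166  0.073]] q [ 0.131  0.267 -0.742  2.148  0.654  0.856 -1.864]
```

View pics/wrist13.png

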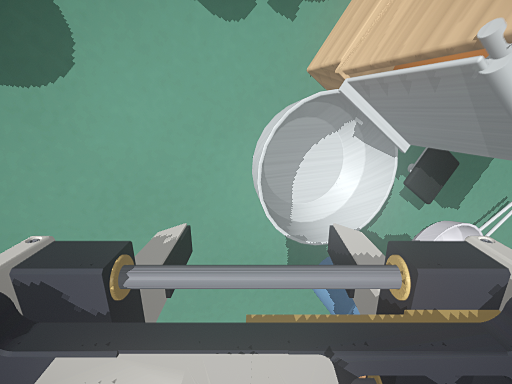

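View pics/side13.png

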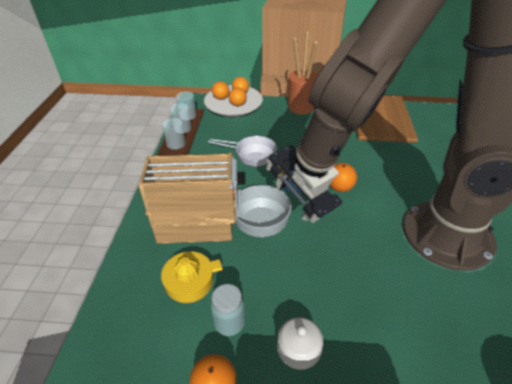

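Run:
```python
from bw import *
bowl([(253,180),(258,145),(275,115),(305,95),(330,91),(397,160),(385,205),(355,235),(320,244),(285,232)],'pics/w14.png')
m=castw([(308,71),(330,90)],0);print(loc(m))
# pad top corners guess
for z in(.065,.078,.09):
    print(z,loc(castw([(432,146),(459,164),(438,202),(406,180)],z)).round(3).tolist())
```

```text
bowl [ 0.534 -0.003] [[-0.092 -0.006]] [0.087 0.088 0.088 0.085 0.081 0.084 0.088 0.088 0.084 0.08 ]
[[-0.004  0.054]
 [-0.003  0.016]]
0.065 [[0.005, -0.106], [0.014, -0.163], [-0.039, -0.173], [-0.045, -0.104]]
0.078 [[-0.002, -0.092], [0.006, -0.145], [-0.044, -0.155], [-0.049, -0.09]]
0.09 [[-0.009, -0.079], [-0.001, -0.13], [-0.048, -0.139], [-0.053, -0.077]]
```

View pics/w14.png

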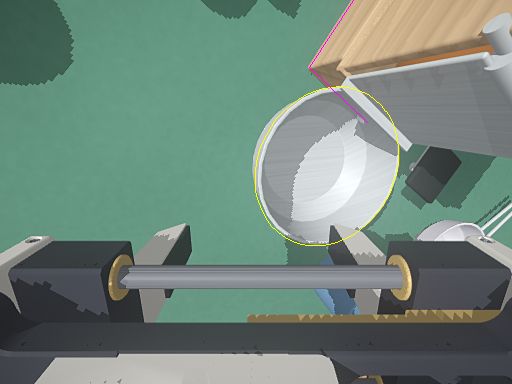

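Run:
```python
from h import *
P=cast('scene',(152,245),.05);print('sieve',P,loc(P)); P=cast('side',(257,148),.05);print(P,loc(P))
P=cast('scene',[(182,275),(150,300)],.05);print(loc(P))
Rd=Rdown(Q[2]+np.pi/2)@R.from_rotvec([0,.45,0]).as_matrix();print(Rd)
p,Rt=tool()
for L in((-.18,-.16,.27),(-.018,-.18,.16),(-.018,-.132,.115)): row(fp(*Q,L)[0],Rd,.178)
```

```text
sieve [[ 0.55  -0.295  0.05 ]] [[-0.116 -0.297]]
[[ 0.572 -0.294  0.05 ]] [[-0.094 -0.3  ]]
[[ 0.02  -0.25 ]
 [ 0.058 -0.351]]
[[-0.122  0.991 -0.059]
 [ 0.892  0.136  0.431]
 [ 0.435  0.    -0.9  ]]
[-188.   316.3  -10.1] [ 0.489  0.558 -0.879] tcp [ 0.478 -0.244  0.43 ]
[-66.6 388.1 127.1] [ 0.489  0.558 -0.879] tcp [ 0.641 -0.242  0.32 ]
[-39.  337.2 158.4] [ 0.489  0.558 -0.879] tcp [ 0.635 -0.194  0.275]
```

```bash
python3 -m pendant '[[[-188,316,-10,0.489,0.558,-0.879,1],[-188,316,-10,0.489,0.558,-0.879,1],[-188,316,-10,0.489,0.558,-0.879,1],[-188,316,-10,0.489,0.558,-0.879,1],[-188,316,-10,0.489,0.558,-0.879,1],[-188,316,-10,0.489,0.558,-0.879,1],[-188,316,-10,0.489,0.558,-0.879,1],[-188,316,-10,0.489,0.558,-0.879,1],[-188,316,-10,0.489,0.558,-0.879,1],[-188,316,-10,0.489,0.558,-0.879,1]]]' 20
python3 - <<'E'
from h import *
st()
Rd=Rdown(Q[2]+np.pi/2)@R.from_rotvec([0,.45,0]).as_matrix()
for L in((-.018,-.18,.16),(-.018,-.132,.115)): row(fp(*Q,L)[0],Rd,.178)
E
```

```text
clock: 12.52
position: [0.4781, -0.2452, 0.4287]
ee_rot: [-1.823, -2.085, -0.419]
force: [-0.1, 0.0, 0.7]
width: 0.008
t 12.525 tcp [ 0.478 -0.245  0.429] F [-0.138  0.044  0.698] w 0.007694503955696371 tip [ 0.467 -0.168  0.269] grasp [ 0.469 -0.176  0.286] tiploc [[-0.18  -0.161]] q [ 1.175  0.584 -1.046  1.598  0.068  1.375  0.289]
[-64.2 162.2  89.2] [ 0.    -0.003 -0.002] tcp [ 0.641 -0.242  0.32 ]
[-40.7 162.1 150.7] [ 0.    -0.003 -0.002] tcp [ 0.635 -0.194  0.275]
```

```bash
python3 -m pendant '[[[-64,162,89,0,0,0,1],[-64,162,89,0,0,0,1],[-64,162,89,0,0,0,1],[-64,162,89,0,0,0,1],[-41,162,151,0,0,0,1],[-41,162,151,0,0,0,1],[-41,162,151,0,0,0,1]]]' 20
python3 - <<'E'
from h import *
import cv2
st()
p,Rt=tool();print(Rt.T@np.array([0,0,-10]))
for n in('wrist','side','scene'): cv2.imwrite(f'pics/{n}15.png',get_image(n)[:,:,::-1])
E
```

```text
clock: 13.4
position: [0.6342, -0.192, 0.2777]
ee_rot: [-1.82, -2.092, -0.417]
force: [-0.0, -1.4, -0.3]
width: 0.006
t 13.4 tcp [ 0.634 -0.192  0.278] F [-0.006 -1.436 -0.302] w 0.0061460220279851326 tip [ 0.624 -0.115  0.117] grasp [ 0.625 -0.123  0.135] tiploc [[-0.018 -0.13 ]] q [ 0.824  0.87  -0.904  1.461  0.225  1.178  0.138]
[-4.347 -0.005  9.006]
```

View pics/wrist15.png

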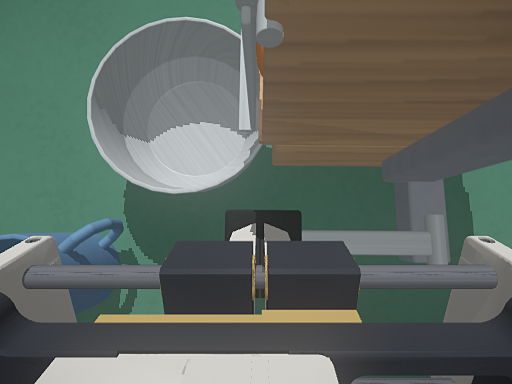

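View pics/side15.png

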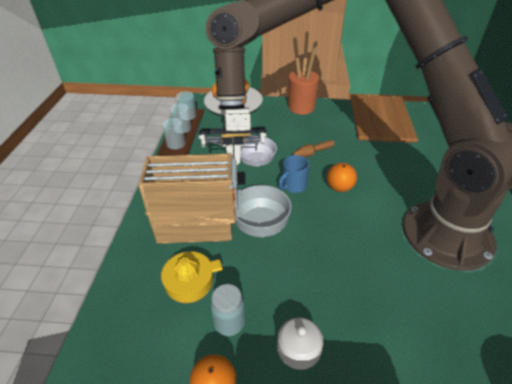

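View pics/scene15.png

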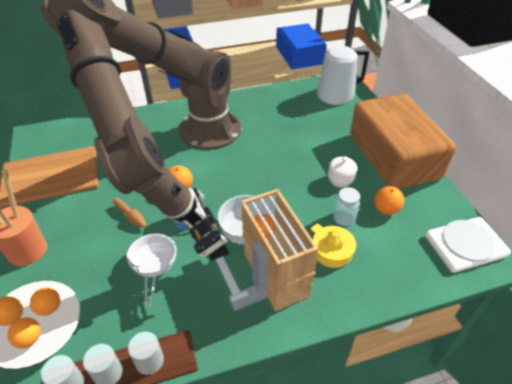

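Run:
```python
from bw import *
bowl([(89,105),(100,60),(130,28),(165,16),(200,18),(110,150),(140,180),(175,193),(215,183)],'pics/w16.png')
```

```text
bowl [ 0.54  -0.003] [[-0.086 -0.007]] [0.085 0.087 0.088 0.085 0.081 0.08  0.084 0.088 0.085]
```

View pics/w16.png

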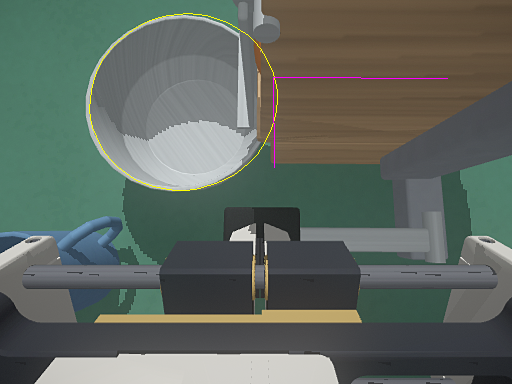

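```bash
python3 -m pendant '[[[-3.5,0,7.2,0,0,0,1],[-7,0,14.4,0,0,0,1],[-8.7,0,18,0,0,0,1],[-10.4,0,21.6,0,0,0,1],[-10.4,0,21.6,0,0,0,1]]]' 20
python3 -m pendant '[[[-1.3,0,2.7,0,0,0,1],[-2.6,0,5.4,0,0,0,1],[-3.9,0,8.1,0,0,0,1],[-3.9,0,8.1,0,0,0,1]]]' 20
python3 -c "
from h import *
st()"
```

```text
clock: 14.22
position: [0.6346, -0.1927, 0.2526]
ee_rot: [-1.821, -2.09, -0.418]
force: [-0.5, 0.3, 0.5]
width: 0.007
clock: 14.72
position: [0.6346, -0.1927, 0.2437]
ee_rot: [-1.821, -2.09, -0.418]
force: [0.1, 0.5, 0.2]
width: 0.003
t 14.725 tcp [ 0.635 -0.193  0.244] F [0.093 0.491 0.246] w 0.0027731486046787303 tip [ 0.624 -0.116  0.083] grasp [ 0.625 -0.124  0.101] tiploc [[-0.018 -0.13 ]] q [ 0.818  0.906 -0.887  1.482  0.246  1.128  0.142]
```

Low edge at about 79 mm, no contact yet.

```bash
python3 -m pendant '[[[-1.3,0,2.7,0,0,0,1],[-2.6,0,5.4,0,0,0,1],[-2.6,0,5.4,0,0,0,1]]]' 20
python3 -m pendant '[[[-1.3,0,2.7,0,0,0,1],[-2.6,0,5.4,0,0,0,1],[-2.6,0,5.4,0,0,0,1]]]' 20
python3 -c "
from h import *
st()"
```

```text
clock: 15.1
position: [0.6346, -0.1927, 0.2377]
ee_rot: [-1.821, -2.09, -0.418]
force: [-0.2, 0.1, 0.6]
width: 0.007
clock: 15.48
position: [0.6347, -0.1927, 0.232]
ee_rot: [-1.821, -2.09, -0.418]
force: [-0.6, -0.7, 1.6]
width: 0.001
t 15.475 tcp [ 0.635 -0.193  0.232] F [-0.562 -0.696  1.582] w 0.0012574749986778723 tip [ 0.624 -0.116  0.072] grasp [ 0.625 -0.124  0.089] tiploc [[-0.018 -0.13 ]] q [ 0.816  0.919 -0.881  1.489  0.254  1.11   0.143]
```

```bash
python3 -m pendant '[[[-1.3,0,2.7,0,0,0,1],[-2.6,0,5.4,0,0,0,1],[-2.6,0,5.4,0,0,0,1]]]' 20
python3 - <<'E'
from h import *
import cv2
st()
for n in('wrist',): cv2.imwrite(f'pics/{n}17.png',get_image(n)[:,:,::-1])
E
```

```text
clock: 15.85
position: [0.6344, -0.1927, 0.2258]
ee_rot: [-1.821, -2.09, -0.417]
force: [-1.3, -0.1, 2.8]
width: 0.004
t 15.85 tcp [ 0.634 -0.193  0.226] F [-1.27  -0.071  2.765] w 0.004244723677063123 tip [ 0.624 -0.116  0.066] grasp [ 0.625 -0.124  0.083] tiploc [[-0.018 -0.13 ]] q [ 0.815  0.926 -0.877  1.493  0.258  1.101  0.144]
```

View pics/wrist17.png

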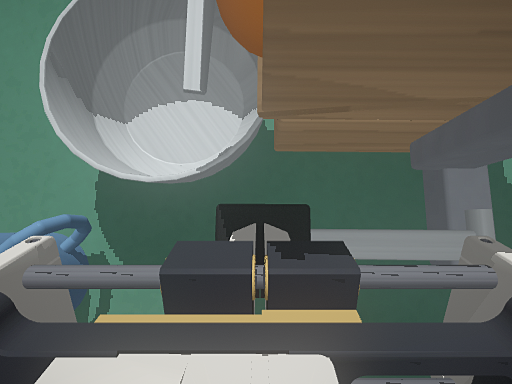

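```bash
python3 -m pendant '[[[-0.9,0,1.8,0,0,0,1],[-1.7,0,3.6,0,0,0,1],[-2.6,0,5.4,0,0,0,1],[-3.5,0,7.2,0,0,0,1],[-4.3,0,9,0,0,0,1],[-5.2,0,10.8,0,0,0,1],[-6.1,0,12.6,0,0,0,1],[-6.9,0,14.4,0,0,0,1],[-6.9,0,14.4,0,0,0,1]]]' 20
python3 - <<'E'
from h import *
import cv2
st()
for n in('wrist',): cv2.imwrite(f'pics/{n}18.png',get_image(n)[:,:,::-1])
E
```

```text
clock: 17.02
position: [0.6342, -0.1926, 0.2102]
ee_rot: [-1.82, -2.09, -0.416]
force: [-6.1, -2.1, 8.7]
width: 0.002
t 17.025 tcp [ 0.634 -0.193  0.21 ] F [-6.099 -2.124  8.726] w 0.0023949272740150856 tip [ 0.623 -0.116  0.05 ] grasp [ 0.625 -0.124  0.067] tiploc [[-0.018 -0.13 ]] q [ 0.811  0.943 -0.869  1.502  0.268  1.079  0.145]
```

View pics/wrist18.png

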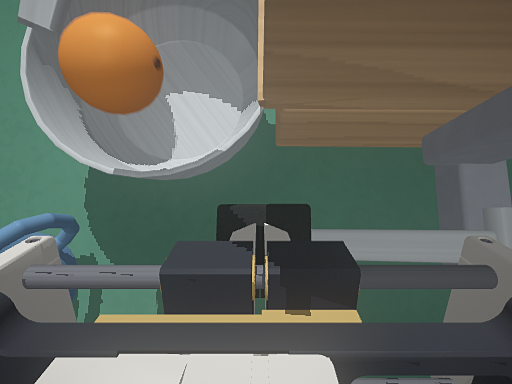

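```bash
python3 -m pendant '[[[-0.9,-1,1.8,0,0,0,1],[-1.7,-2,3.6,0,0,0,1],[-2.6,-2,5.4,0,0,0,1],[-2.6,-2,5.4,0,0,0,1]]]' 20
python3 -c "
from h import *
st()"
python3 -m pendant '[[[-0.9,-0.5,1.8,0,0,0,1],[-0.9,-0.5,1.8,0,0,0,1]]]' 20
python3 -m pendant '[[[-0.9,-0.5,1.8,0,0,0,1],[-0.9,-0.5,1.8,0,0,0,1]]]' 20
```

```text
clock: 17.58
position: [0.6333, -0.1928, 0.205]
ee_rot: [-1.822, -2.091, -0.42]
force: [-2.0, -1.8, 9.3]
width: 0.005
t 17.575 tcp [ 0.633 -0.193  0.205] F [-2.015 -1.81   9.329] w 0.004560821830651923 tip [ 0.623 -0.116  0.045] grasp [ 0.624 -0.124  0.062] tiploc [[-0.019 -0.13 ]] q [ 0.813  0.948 -0.867  1.508  0.272  1.067  0.146]
clock: 17.82
position: [0.6331, -0.1928, 0.2033]
ee_rot: [-1.822, -2.091, -0.421]
force: [-0.0, -2.2, 9.8]
width: 0.003
clock: 18.08
position: [0.6329, -0.1928, 0.2015]
ee_rot: [-1.822, -2.092, -0.422]
force: [0.6, -1.6, 9.5]
width: 0.002
```

```bash
python3 -m pendant '[[[-0.9,-0.2,1.8,0,0,0,1],[-0.9,-0.2,1.8,0,0,0,1]]]' 20
python3 -m pendant '[[[-0.9,-0.2,1.8,0,0,0,1],[-0.9,-0.2,1.8,0,0,0,1]]]' 20
python3 - <<'E'
from h import *
import cv2
st()
for n in('wrist','side'): cv2.imwrite(f'pics/{n}19.png',get_image(n)[:,:,::-1])
E
```

```text
clock: 18.32
position: [0.6328, -0.1928, 0.1996]
ee_rot: [-1.822, -2.092, -0.423]
force: [0.7, -0.5, 10.4]
width: 0.003
clock: 18.58
position: [0.6328, -0.1928, 0.1977]
ee_rot: [-1.823, -2.092, -0.423]
force: [0.8, -0.7, 10.9]
width: 0.006
t 18.575 tcp [ 0.633 -0.193  0.198] F [ 0.827 -0.668 10.947] w 0.0061764357498787685 tip [ 0.623 -0.116  0.038] grasp [ 0.624 -0.124  0.055] tiploc [[-0.019 -0.13 ]] q [ 0.812  0.956 -0.864  1.514  0.277  1.053  0.148]
```

View pics/side19.png

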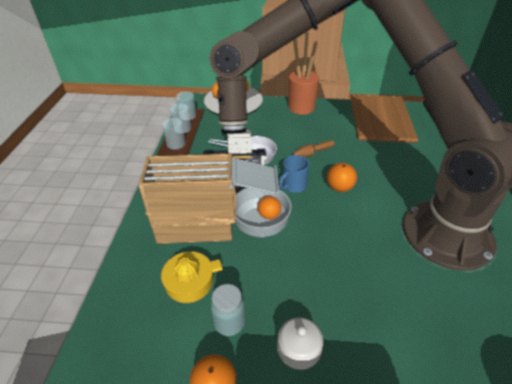

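Orange is in the bowl, lid nearly up. Now onto the stop in small steps.

```bash
python3 -m pendant '[[[-0.6,0,1.3,0,0,0,1],[-0.6,0,1.3,0,0,0,1]]]' 20
python3 -m pendant '[[[-0.6,0,1.3,0,0,0,1],[-0.6,0,1.3,0,0,0,1]]]' 20
python3 -m pendant '[[[-0.4,0,0.9,0,0,0,1],[-0.4,0,0.9,0,0,0,1]]]' 20
```

```text
clock: 18.92
position: [0.6329, -0.1928, 0.1964]
ee_rot: [-1.823, -2.092, -0.424]
force: [1.6, -0.6, 10.3]
width: 0.008
clock: 19.18
position: [0.6329, -0.1928, 0.1951]
ee_rot: [-1.823, -2.092, -0.424]
force: [1.0, -0.8, 11.2]
width: 0.006
clock: 19.42
position: [0.633, -0.1928, 0.1942]
ee_rot: [-1.823, -2.092, -0.424]
force: [1.6, -1.1, 10.9]
width: 0.003
```

```bash
python3 -m pendant '[[[-0.4,0,0.9,0,0,0,1],[-0.4,0,0.9,0,0,0,1]]]' 20
python3 -m pendant '[[[-0.4,0,0.9,0,0,0,1],[-0.4,0,0.9,0,0,0,1]]]' 20
python3 -m pendant '[[[-0.4,0,0.9,0,0,0,1],[-0.4,0,0.9,0,0,0,1]]]' 20
```

```text
clock: 19.68
position: [0.6331, -0.1927, 0.1938]
ee_rot: [-1.823, -2.092, -0.424]
force: [0.5, -2.2, 16.4]
width: 0.003
clock: 19.92
position: [0.6331, -0.1927, 0.1935]
ee_rot: [-1.823, -2.092, -0.425]
force: [-2.0, -3.0, 19.6]
width: 0.002
clock: 20.18
position: [0.6332, -0.1927, 0.1931]
ee_rot: [-1.823, -2.093, -0.425]
force: [-2.2, -4.2, 25.8]
width: 0.007
```

```bash
python3 -m pendant '[[[0.2,0,-0.4,0,0,0,1],[0.2,0,-0.4,0,0,0,1],[0.2,0,-0.4,0,0,0,1],[0.2,0,-0.4,0,0,0,1],[0.2,0,-0.4,0,0,0,1],[0.2,0,-0.4,0,0,0,1],[0.2,0,-0.4,0,0,0,1],[0.2,0,-0.4,0,0,0,1]]]' 20
python3 - <<'E'
from h import *
import cv2
st()
for n in('wrist','side'): cv2.imwrite(f'pics/{n}20.png',get_image(n)[:,:,::-1])
E
```

```text
clock: 21.18
position: [0.6332, -0.1926, 0.1933]
ee_rot: [-1.823, -2.093, -0.425]
force: [-2.1, -3.5, 23.5]
width: 0.004
t 21.175 tcp [ 0.633 -0.193  0.193] F [-2.058 -3.466 23.525] w 0.003553467560384953 tip [ 0.624 -0.116  0.033] grasp [ 0.625 -0.124  0.05 ] tiploc [[-0.018 -0.13 ]] q [ 0.811  0.961 -0.862  1.516  0.28   1.045  0.148]
```

View pics/side20.png

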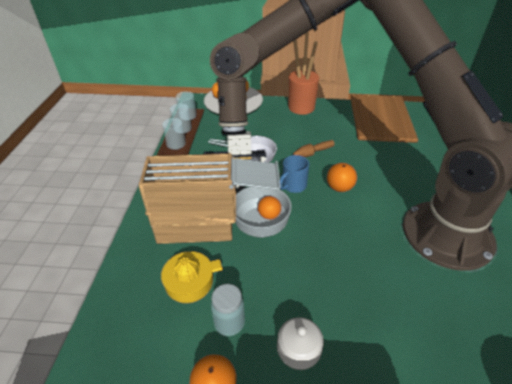

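View pics/wrist20.png

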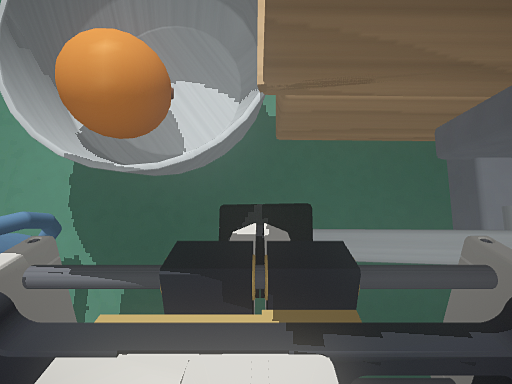

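```bash
python3 -m pendant '[[[0.7,0,-1.5,0,0,0,1],[1.4,0.2,-3,0,0,0,1],[2.1,0.4,-4.5,0,0,0,1],[2.9,0.6,-6,0,0,0,1],[3.6,0.8,-7.5,0,0,0,1],[4.3,1,-9,0,0,0,1],[5.1,1.2,-10.5,0,0,0,1],[5.8,1.4,-12,0,0,0,1],[6.5,1.6,-13.5,0,0,0,1],[7.2,1.8,-15,0,0,0,1],[8,2,-16.5,0,0,0,1],[8.7,2.2,-18,0,0,0,1],[9.4,2.4,-19.5,0,0,0,1],[10.1,2.6,-21,0,0,0,1],[10.9,2.7,-22.5,0,0,0,1],[11.6,2.8,-24,0,0,0,1]]]' 20
python3 -c "
from h import *
st()"
```

```text
clock: 23.28
position: [0.6339, -0.1926, 0.2168]
ee_rot: [-1.821, -2.09, -0.418]
force: [-4.0, -2.1, 8.2]
width: 0.006
t 23.275 tcp [ 0.634 -0.193  0.217] F [-3.999 -2.145  8.204] w 0.006284655563857245 tip [ 0.623 -0.116  0.057] grasp [ 0.624 -0.124  0.074] tiploc [[-0.019 -0.13 ]] q [ 0.813  0.935 -0.873  1.5    0.264  1.087  0.145]
```

```bash
python3 -m pendant '[[[0.6,0,-1.2,0,0,0,1],[1.2,0,-2.4,0,0,0,1],[1.7,0,-3.6,0,0,0,1],[2.3,0,-4.8,0,0,0,1],[2.9,0,-6,0,0,0,1],[3.5,0,-7.2,0,0,0,1],[4.1,0,-8.4,0,0,0,1],[4.6,0,-9.6,0,0,0,1],[5.2,0,-10.8,0,0,0,1],[5.8,0,-12,0,0,0,1],[6.4,0,-13.2,0,0,0,1],[7,0,-14.4,0,0,0,1],[7.5,0,-15.6,0,0,0,1],[8.1,0,-16.8,0,0,0,1],[8.7,0,-18,0,0,0,1],[9.3,0,-19.2,0,0,0,1],[9.9,0,-20.4,0,0,0,1]]]' 20
python3 - <<'E'
from h import *
import cv2
st()
for n in('wrist','side'): cv2.imwrite(f'pics/{n}21.png',get_image(n)[:,:,::-1])
E
```

```text
clock: 25.4
position: [0.634, -0.1926, 0.2391]
ee_rot: [-1.821, -2.09, -0.418]
force: [-0.3, 0.5, -0.8]
width: 0.001
t 25.4 tcp [ 0.634 -0.193  0.239] F [-0.315  0.5   -0.837] w 0.000641884106109961 tip [ 0.623 -0.116  0.079] grasp [ 0.625 -0.124  0.096] tiploc [[-0.018 -0.13 ]] q [ 0.818  0.911 -0.885  1.487  0.249  1.12   0.142]
```

View pics/wrist21.png

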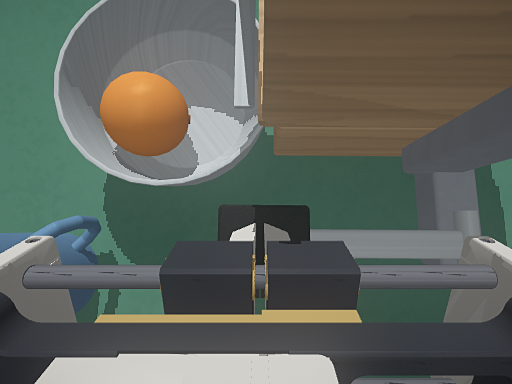

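View pics/side21.png

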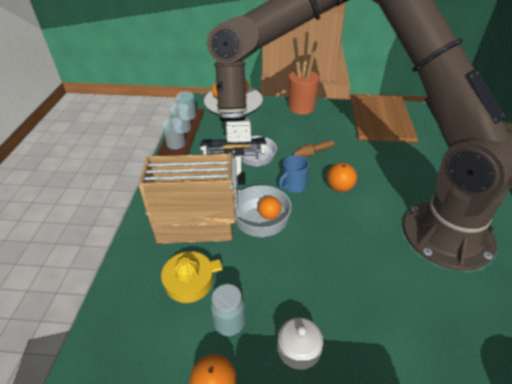

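```bash
python3 -m pendant '[[[1,0,-2,0,0,0,1],[2,0,-5,0,0,0,1],[3,0,-12,0,0,0,1],[3,0,-25,0,0,0,1],[3,0,-50,0,0,0,1],[3,0,-90,0,0,0,1],[3,0,-130,0,0,0,1],[3,0,-130,0,0,0,1],[3,0,-130,0,0,0,1],[3,0,-130,0,0,0,1]]]' 20
python3 - <<'E'
from h import *
import cv2
st()
for n in('wrist','side','scene'): cv2.imwrite(f'pics/{n}22.png',get_image(n)[:,:,::-1])
E
```

```text
clock: 26.75
position: [0.641, -0.2456, 0.3564]
ee_rot: [-1.819, -2.09, -0.417]
force: [-0.3, -0.2, -0.7]
width: 0.008
t 26.75 tcp [ 0.641 -0.246  0.356] F [-0.258 -0.193 -0.75 ] w 0.007778551812816944 tip [ 0.63  -0.169  0.196] grasp [ 0.631 -0.177  0.213] tiploc [[-0.019 -0.183]] q [ 0.861  0.833 -0.918  1.299  0.194  1.38   0.189]
```

View pics/wrist22.png

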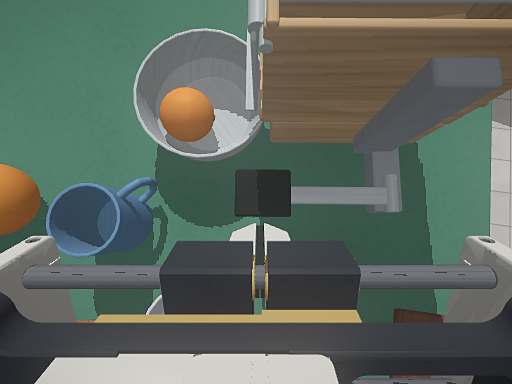

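View pics/scene22.png

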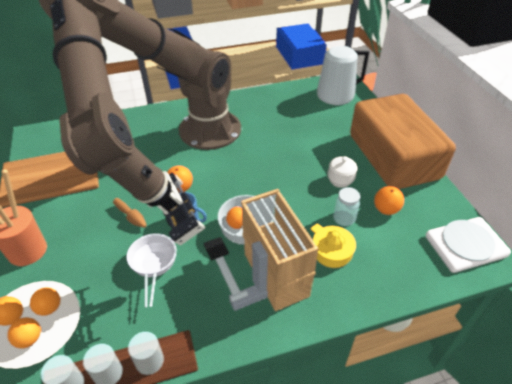

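Run:
```python
from bw import *
bowl([(134,90),(142,60),(165,37),(195,28),(225,32),(150,125),(175,150),(205,160),(240,150)],'pics/w23.png')
o=castw((187,114),.04);print('orange',o,loc(o))
print(arm.sign_off())
```

```text
bowl [ 0.54  -0.004] [[-0.086 -0.008]] [0.087 0.089 0.089 0.086 0.082 0.079 0.083 0.089 0.089]
orange [[ 0.514 -0.025  0.04 ]] [[-0.115 -0.026]]
the job is handed in; nothing more can be done
None
```

The orange is in the bowl, the lid is shut, and I handed the job in at about 27 s of the 67 s allowed.

**Bowl:** I held the bowl's wall lightly and slid it along the worktop to the feeder. It ran against the feeder's front on the way, with up to about 34 N at the wrist, so I backed off and re-gripped it. During that re-grip at 15 N the tool was pulling up with about 5 N and the bowl looked slightly tilted. I dropped the grip to 5 N and carried on.

**Pedal:** The pad's top was at roughly 70 mm. I pressed it onto the stop, peaking at about 26 N, and held it there for about a second. Then I eased it up at about 10–12 mm/s, until the force read zero.

**Last checks:**
- **Bowl:** by the images it stands about 8 mm off its spot, within the 20 mm limit; the rim points scatter by about 5 mm around the fitted circle.
- **Orange:** it lies about 34 mm from the bowl's axis, within the 60 mm limit. That assumes its centre is at 40 mm height, which I did not measure.
- **Lid:** it hangs shut in the pictures; I did not measure its angle.
- **Bystanders:** I saw none out of place, but did not measure them again.
- **Arm:** it is clear of everything.

**Disagreement:** the cameras differed by about 10 mm on where the feeder's front is. I settled it with a close wrist view and the bowl's contact with the face.

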